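# Load and clamp a filter cell

## Robot

A 7-joint arm with a two-finger parallel gripper is mounted at the origin on a cart in front of the work surface, level with it; the furniture and walls round the work are solid. World frame = base frame: x ahead of the robot, y to its left, z up, the work surface at z = 0. Lengths are in m, angles in rad, forces in N, time in s.
With the tool pointing down it reaches from about 0.425 to 1.025 m from the base axis. Payload 3.6 kg.
Tool frame: the origin (TCP) lies at the very end of the fingers, on their centre line; the grasp point (between the pads) lies 19 mm behind it; z points along the fingers, y is the line along which they close (so a half turn about z gives the same grasp; the last joint's range is limited). The gripper opens to 85 mm and grips with 20 to 120 N. Pads are 22 mm wide; open, the fingers measure 114 mm over their backs; the gripper's body (76 mm by 85 mm) begins 54 mm behind the grasp point. The pads swing forward as they close: fully open they stand 13 mm farther back than shut.
Start: joints at [-1.232, 0.591, 0.048, 1.609, -0.033, 0.943, -0.034], TCP at [0.304, 0.658, 0.231] pointing down, gripper open.
Joint ranges: [-2.69, 2.69], [-0.47, 2.24], [-1.27, 1.36], [0.19, 2.51], [-1.53, 4.68], [0.08, 2.07], [-3.09, 3.09]. Speed limits (rad/s): [2.57, 2.57, 3.14, 3.14, 3.14, 3.14, 3.14].

## Interface

Orientations are given as a unit quaternion [x, y, z, w].
In Python, from station import ctrl gives the robot as it stands.
- The arm moves only by the tool move_arm, never from a script. Its arguments are lists of equal length, an entry for each row: "offset": the shift along the tool's x, y, z in units of 30 mm (1.0 is 30 mm), a list of three; "dr": the turn, a rotation vector about the tool's x, y, z in units of 10 degrees (1.0 is 10 degrees), a list of three; "fingers": the closure, from 0 (fully open) to 1 (shut). A call has 1 to 8 rows; each row shifts and turns the commanded pose from where the row before left it, along the tool's axes as they then stand; what a row does not reach is not made up. A row lasts 1/8 s, in which the tool goes at most 62.5 mm and 10.7 degrees, less where a joint would pass 70% of its speed; a pose out of reach is approached as far as the arm can. A call is refused whole if a number of a shift passes 1 or a number of a turn 1, either way. A call with a gripper value outside its range is refused whole. The fingers move at their own pace and stop on an object; "squeeze" is the grip in N (left out, the last holds). Time passes only in rows, so rows that do not move let the fingers close. It gives the time, the measured TCP pose, the force, the opening and the grip force at its end, in the units of the state.
- ctrl.get_obs(): the state, without advancing time (a new reading comes with each control period).
- ctrl.read_camera(name): name is "side" or "top" or "wrist"; returns the picture (384x512x3 uint8, red, green, blue); there is no depth.
- ctrl.get_calibration(name): a dict with "fx", "fy", "cx", "cy" (pixels), "extrinsics" (4x4, takes a point from camera to world coordinates); the wrist camera has in their place "mount" (4x4, takes a point from camera to tool coordinates, whose origin is the TCP and whose axes are the flange's). Camera axes: x right, y up, looking along -z (the intrinsics and any distortion apply to the point x, -y, -z); pixel columns grow to the right and rows downward; lengths in m; the calibration is good to about 2 mm. The wrist camera is an equidistant fisheye: a pixel r from the principal point sees the ray r / f radians off the axis. A picture is of the moment at which its call begins: read the wrist's pose just before it. get_calibration takes no time and is no camera call.
- ctrl.finish_job(): hands the job in; it is judged then, once.
Trained networks look in the newest picture that a camera, given by its name, has taken for a name from the list of things; names that differ only in an ending like _2 or _b are one class to them, and where a whole thing is asked for, a point or a joint stands for the part that bears it (a point fixed in the world has none). Each returns a list of dicts, best first, with "conf" (0 to 1); they miss things now and then, are a little off and sometimes report something else, mostly with a low value. They report only what shows in the picture. A call takes as long as a camera call. They do not tell look-alikes from the thing itself.
- ctrl.regions_of(camera, target): "mask" (384x512 bool, what is visible of it) and "rect" ([centre column, centre row, width, height] in pixels, round what is visible of it).
The state is a dict: "t": time; "qpos": joint angles; "qd": joint speeds; "joint_efforts": joint torques, N m; "tcp_pos": TCP position; "eef_rot": TCP orientation; "contact_force": force on the tool from outside, world axes, zero at the start; "torque": the same for the moment, N m; "finger_gap": finger opening in m; "grasp_force": force on a finger pad.
Only numpy, scipy, OpenCV 4.12 (cv2) and the standard library are available. Lean on these libraries where they do the work, as an engineer would, in place of code of your own. Each camera call takes 0.05 s, during which the arm holds its last target. There are 200 camera calls.

## Task

Load the filter cell on the bench and clamp it: the glazed filter goes into the barrel first, the spacer (the washer with the small hole) goes in on top of it, and then the retaining ring is screwed down by its bar until it presses firmly on the spacer. Leave the little vial and the small bottle behind the cell, and the white-capped pot to its left, where they stand.

Things in the scene. Friction and masses are not known exactly. Their poses are not given: they have to be found in the camera images.
- cell: The filter cell: aluminium block 100 mm (its x) by 320 mm (its y), 24 mm high to its deck, fixed. Origin at the centre of its underside; z up, y along the block. A straight channel 66 mm wide runs along y over the whole deck between two rails 8 mm high, open at both ends. The filter and the spacer lie in it, one on each side of the barrel.
- seat (a point): Centre of the barrel's floor. The barrel is a round bore in the middle of the deck, 68 mm wide and 14 mm deep, its axis through the cell's origin. A part pushed along the channel with shut fingertips just above the deck drops in by itself when it is centred.
- bridge (a point): Centre of the steel bridge that crosses the channel over the barrel, level with its upper face, 26 mm above the deck; it is 6 mm thick, so parts pass beneath it. Its arms (along the cell's x) are 18 mm wide, its round nut in the middle is 47 mm across, its posts stand at x = +-48 mm.
- filter: Mounted glass filter, a disc 64 mm across and 8 mm thick: clear pane in a narrow rounded aluminium rim. Loose; lies flat in the channel on one side of the barrel, either side. Origin at the centre of its underside.
- filter_mid (a point): Centre of the filter, 4 mm above its underside.
- spacer: Spacer, a thick aluminium washer 64 mm across and 10 mm thick with a 23 mm hole. Loose; lies flat in the channel on the other side of the barrel. Origin at the centre of its underside. Resting on the filter in the barrel it stands 4 mm above the deck.
- spacer_mid (a point): Centre of the spacer, 5 mm above its underside.
- ring (a joint): Turn of the retaining ring (rad), 0 fully up, growing clockwise seen from above; starts at 0 to 0.4. It sinks 6 mm per rad; its lower edge is 16 mm above the deck at 0 and meets the spacer of a filled barrel at about 2.0. Then resistance rises steeply (press on, with 5 to 10 N at the bar); hard stop at 2.35. Friction 0.08 N m; stays where it is left.
- bar_end (a point): Centre of the 12 mm black ball ending the ring's bar, a level steel rod 8 mm thick, running radially from the ring (a steel tube 36 mm across on the barrel's axis) to this point 70 mm from the axis; 46 mm above the deck at joint 0, sinking with the ring. At joint value q it points at 3.578 - q rad, counted from the cell's x axis towards its y axis.
- screw_vial_1: Bystander: screw-cap vial 25 mm across, 62 mm tall, standing behind the cell. Origin at the centre of its underside.
- bottle_dye2: Bystander: small brown bottle 24 mm across, 62 mm tall, standing behind the cell to the left. Origin at the centre of its underside.
- vial_front: Bystander: white-capped pot 34 mm across, 48 mm tall, standing to the left of the cell. Origin at the centre of its underside.
Mind the look-alikes: they are no part of the job. Leave any blue or turquoise look-alike of the filter alone.

How it is judged:
On the way, in this order (a step that is already met when the one before it is completed fails the run):
1. the filter lies on the barrel's floor (horizontal distance between filter_mid and seat below 0.005 m and z of filter_mid in the frame of seat below 0.006 m), for 0.2 s.
2. the spacer lies in the barrel on the filter (horizontal distance between spacer_mid and seat below 0.005 m and z of spacer_mid in the frame of seat below 0.015 m and z of filter_mid in the frame of seat below 0.006 m), for 0.2 s.
At the end, for the whole second after the job is handed in: The filter lies flat on the barrel's floor and the spacer flat on the filter (each within 5 mm of the barrel's axis and 2 mm of its height), the retaining ring is screwed down and presses on the spacer by itself with more than 3 N, and all is at rest (all of step 2 and horizontal distance between filter_mid and seat below 0.005 m and contact force between ring and spacer above 3 N and value of joint ring above 1.85 rad and linear speed of spacer below 0.01 m/s); the robot touches nothing.
It fails at once if the vial, the small bottle or the white-capped pot is moved by more than 20 mm (distance of any of screw_vial_1, bottle_dye2, vial_front from where it was at the start of the episode above 0.02 m).
It also fails if it takes over 64 s, if anything falls off the work surface, if the arm or the gripper's body presses on something with over 40 N, if the wrist force passes 120 N, or if a joint passes its speed limit or range.

## Working session

There is one attempt and no reset: what is moved stays moved. The work goes in short steps, Python scripts to look and compute and a tool call to move; the robot and the scene stay as the last step left them, time stands still between calls to the robot, and variables do not carry over. Pictures are saved under pics/ and viewed, at most 10 in all, crops included, and the job is handed in when it is done.

Besides the shell and the picture viewer there is one more tool, called after ">>>" by a JSON object that holds its "op" and its "data". move_arm: Moves the arm, as the interface text tells. Its arguments: {"type":"object","properties":{"offset":{"type":"array"},"dr":{"type":"array"},"fingers":{"type":"array"},"squeeze":{"type":"number"}},"required":["offset","dr","fingers"]}

```bash
ls; mkdir -p pics; python3 - <<'E'
from station import ctrl
import cv2,numpy as np
o=ctrl.get_obs(); print(o['t'],o['tcp_pos'],o['eef_rot'],o['finger_gap'])
a=ctrl.read_camera('top'); b=ctrl.read_camera('side')
cv2.imwrite('pics/top0.png',a[:,:,::-1]); cv2.imwrite('pics/side0.png',b[:,:,::-1])
for c in('top','side'):
  k=ctrl.get_calibration(c); print(c,{q:(np.round(v,4).tolist()) for q,v in k.items()})
  for n in('cell','filter','spacer','bar_end','bridge','screw_vial_1','bottle_dye2','vial_front'):
    try: print(n,[(round(r['conf'],2),np.round(r['rect']).tolist()) for r in ctrl.regions_of(c,n)][:4])
    except Exception as e: print(n,e)
E
```

```text
pics
0.0 [0.30371678 0.65739009 0.23011074] [ 2.14657251e-01  9.76688768e-01 -1.13337444e-03 -1.75270339e-04] 0.08535672072528969
top {'fx': 417.4861, 'fy': 417.4861, 'cx': 256.9762, 'cy': 199.1392, 'extrinsics': [[0.0036, 0.9961, -0.0877, 0.4646], [-1.0, 0.0042, 0.0069, 0.1726], [0.0072, 0.0876, 0.9961, 1.0693], [0.0, 0.0, 0.0, 1.0]]}
cell [(0.89, [351.0, 212.0, 131.0, 53.0])]
filter [(0.92, [224.0, 229.0, 23.0, 21.0]), (0.88, [258.0, 196.0, 22.0, 26.0]), (0.79, [309.0, 210.0, 25.0, 23.0]), (0.72, [330.0, 254.0, 25.0, 26.0])]
spacer [(0.81, [392.0, 208.0, 26.0, 26.0]), (0.57, [327.0, 151.0, 10.0, 15.0])]
bar_end [(0.69, [353.0, 218.0, 18.0, 35.0])]
bridge [(0.62, [349.0, 210.0, 129.0, 53.0])]
screw_vial_1 [(0.67, [329.0, 150.0, 11.0, 15.0]), (0.42, [393.0, 208.0, 30.0, 27.0])]
bottle_dye2 [(0.48, [205.0, 144.0, 10.0, 13.0])]
vial_front [(0.66, [154.0, 232.0, 16.0, 16.0])]
side {'fx': 393.1537, 'fy': 393.1537, 'cx': 263.3666, 'cy': 180.4322, 'extrinsics': [[0.7873, 0.2797, -0.5494, 0.0995], [-0.6165, 0.3643, -0.698, -0.4497], [0.0049, 0.8883, 0.4592, 0.4743], [0.0, 0.0, 0.0, 1.0]]}
cell [(0.82, [331.0, 276.0, 168.0, 124.0]), (0.53, [349.0, 214.0, 16.0, 25.0])]
filter [(0.97, [218.0, 230.0, 38.0, 24.0]), (0.76, [258.0, 208.0, 30.0, 17.0]), (0.75, [209.0, 209.0, 21.0, 15.0]), (0.74, [253.0, 278.0, 32.0, 25.0])]
spacer [(0.64, [368.0, 288.0, 39.0, 35.0])]
bar_end [(0.65, [315.0, 243.0, 33.0, 27.0])]
bridge [(0.92, [332.0, 274.0, 166.0, 125.0])]
screw_vial_1 [(0.64, [349.0, 214.0, 18.0, 31.0]), (0.49, [317.0, 246.0, 36.0, 32.0])]
bottle_dye2 [(0.68, [268.0, 164.0, 12.0, 27.0])]
vial_front [(0.53, [167.0, 172.0, 12.0, 21.0])]
```

```bash
python3 - <<'E'
import cv2
a=cv2.imread('pics/top0.png')[130:280,270:430]; b=cv2.imread('pics/side0.png')[190:360,220:430]
cv2.imwrite('pics/t1.png',cv2.resize(a,None,fx=4.9,fy=4,interpolation=cv2.INTER_CUBIC) if 0 else cv2.resize(a,None,fx=3.7,fy=3.7,interpolation=3))
cv2.imwrite('pics/s1.png',cv2.resize(b,None,fx=3.5,fy=3.5,interpolation=3))
E
```

```text
(no output)
```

View pics/t1.png

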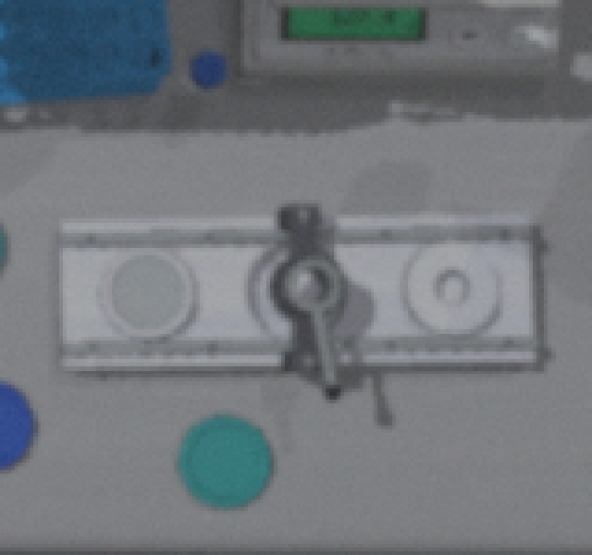

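View pics/s1.png

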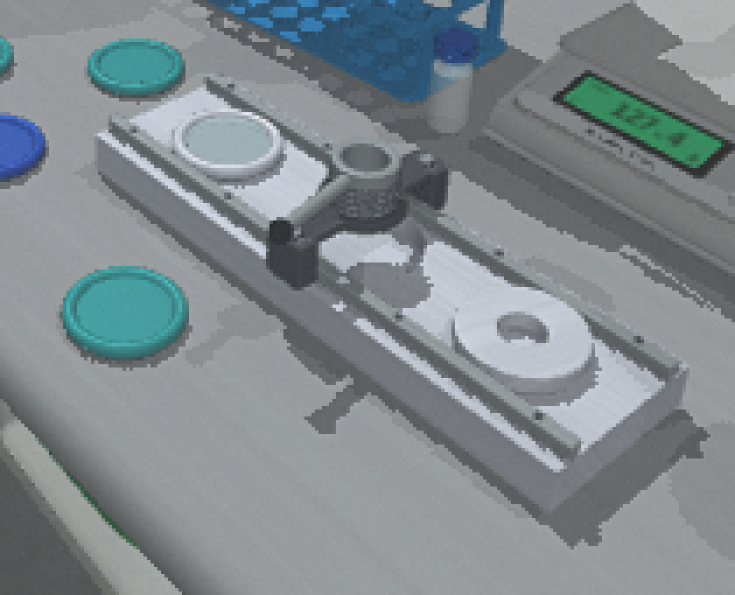

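View pics/top0.png

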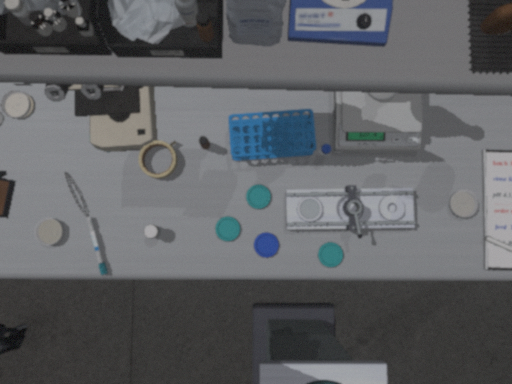

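The crops show the filter (grey-green pane) left in the channel at top px ≈(309,209) and the washer (spacer) right at ≈(392,208). The ring sits at ≈(353,207), with the bar pointing to the robot and its ball at ≈(360,236). The turquoise and blue discs are outside the cell.

```bash
cat > h.py <<'E'
from station import ctrl
import numpy as np, cv2
def ray(c,u,v):
    k=ctrl.get_calibration(c); T=np.array(k['extrinsics'])
    d=T[:3,:3]@np.array([(u-k['cx'])/k['fx'],-(v-k['cy'])/k['fy'],-1]); return T[:3,3],d
def at(c,u,v,z):
    o,d=ray(c,u,v); return np.round(o+d*(z-o[2])/d[2],4)
E
python3 - <<'E'
from h import *
f=lambda x,y:(270+(x+.5)/3.7-.5,130+(y+.5)/3.7-.5)
g=lambda x,y:(220+(x+.5)/3.5-.5,190+(y+.5)/3.5-.5)
for n,p,z in [('filt',(148,293),.03),('spac',(452,289),.034),('hole',(453,289),.034),('ball',(333,392),.069),('ring',(306,286),.074),('post+',(299,215),.05),('post-',(301,358),.05),('railTL',(61,240),.032),('railTR',(537,236),.032),('railBL',(62,348),.032),('railBR',(540,346),.032),('vialcap',(208,70),.062)]:
    print('top',n,at('top',*f(*p),z))
for n,p,z in [('filt',(230,140),.032),('spac',(523,332),.034),('hole',(521,327),.034),('ball',(281,229),.069),('ring',(366,158),.076),('vialcap',(455,38),.062)]:
    print('side',n,at('side',*g(*p),z))
k=ctrl.get_calibration('wrist');print(np.round(k['mount'],3).tolist(),k['fx'],k['cx'],k['cy'])
E
```

```text
top filt [0.5323 0.0339 0.03  ]
top spac [ 0.5356 -0.1704  0.034 ]
top hole [ 0.5356 -0.1711  0.034 ]
top ball [ 0.4662 -0.08    0.069 ]
top ring [ 0.5344 -0.0625  0.074 ]
top post+ [ 0.5834 -0.0643  0.05  ]
top post- [ 0.4885 -0.0641  0.05  ]
top railTL [0.5678 0.0927 0.032 ]
top railTR [ 0.5719 -0.2296  0.032 ]
top railBL [0.495  0.0922 0.032 ]
top railBR [ 0.4975 -0.2294  0.032 ]
top vialcap [ 0.6784 -0.0027  0.062 ]
side filt [0.5327 0.0297 0.032 ]
side spac [ 0.536  -0.1728  0.034 ]
side hole [ 0.5379 -0.1701  0.034 ]
side ball [ 0.4674 -0.0805  0.069 ]
side ring [ 0.5329 -0.0713  0.076 ]
side vialcap [ 0.6792 -0.0041  0.062 ]
[[-0.0, 0.947, 0.32, 0.082], [1.0, 0.001, -0.001, 0.001], [-0.001, 0.32, -0.947, -0.143], [0.0, 0.0, 0.0, 1.0]] 297.3186396354542 261.5322060764022 196.95521450729933
```

>>> {"op": "move_arm", "data": {"offset": [[-0.9,0,0],[-0.9,0,0],[-0.9,0,0],[-0.9,0,0],[-0.9,0,0],[-0.9,0,0],[-0.9,0,0],[-1,0.5,0]], "dr": [[0,0,0.93],[0,0,0.93],[0,0,0.93],[0,0,0.93],[0,0,0.93],[0,0,0.93],[0,0,0.93],[0,0,0]], "fingers": [1,1,1,1,1,1,1,1]}}

```text
t: 1.9
tcp_pos: [0.4268, 0.4857, 0.2312]
eef_rot: [0.706, 0.708, -0.0, -0.0]
contact_force: [0.6, 0.2, 0.7]
finger_gap: -0.0001
grasp_force: 0.0
```

>>> {"op": "move_arm", "data": {"offset": [[-1,0.5,0.3],[-1,0.5,0.3],[-1,0.5,0.3],[-1,0.5,0.3],[-1,0.5,0.3],[-1,0.5,0.3],[-1,0.3,0.3],[-1,0,0.3]], "dr": [[0,0,0],[0,0,0],[0,0,0],[0,0,0],[0,0,0],[0,0,0],[0,0,0],[0,0,0]], "fingers": [1,1,1,1,1,1,1,1]}}

```text
t: 2.9
tcp_pos: [0.5284, 0.2449, 0.1593]
eef_rot: [0.707, 0.708, 0.001, 0.0]
contact_force: [-0.2, -0.7, 0.5]
finger_gap: -0.0005
grasp_force: 0.0
```

>>> {"op": "move_arm", "data": {"offset": [[-1,0,0],[-1,0,0],[-1,0,0],[-0.5,0,0],[0,0,0],[0,0,0]], "dr": [[0,0,0],[0,0,0],[0,0,0],[0,0,0],[0,0,0],[0,0,0]], "fingers": [1,1,1,1,1,1]}}

```text
t: 3.65
tcp_pos: [0.5275, 0.1425, 0.1593]
eef_rot: [0.706, 0.708, 0.0, -0.0]
contact_force: [0.4, 0.7, -0.7]
finger_gap: -0.0001
grasp_force: 0.0
```

```bash
cat >> h.py <<'E'
from scipy.spatial.transform import Rotation as R
def wray(u,v,o):
    k=ctrl.get_calibration('wrist'); M=np.array(k['mount'])
    a=np.array([u-k['cx'],v-k['cy']]); r=np.hypot(*a); th=r/k['fx']; a=a/r*np.sin(th)
    d=M[:3,:3]@np.array([a[0],-a[1],-np.cos(th)])
    W=R.from_quat(o['eef_rot']); return W.apply(M[:3,3])+o['tcp_pos'],W.apply(d)
def wat(u,v,z,o):
    p,d=wray(u,v,o); return np.round(p+d*(z-p[2])/d[2],4)
E
python3 - <<'E'
from h import *
import pickle
o=ctrl.get_obs(); a=ctrl.read_camera('wrist'); pickle.dump(o,open('o1.pkl','wb'))
cv2.imwrite('pics/w1.png',a[:,:,::-1])
for n,z in(('filter',.03),('spacer',.034),('bar_end',.069)):
  for r in ctrl.regions_of('wrist',n)[:3]:
    print(n,round(r['conf'],2),np.round(r['rect']),wat(*r['rect'][:2],z,o))
E
```

```text
filter 0.95 [301. 161.  63.  62.] [0.566  0.1695 0.03  ]
filter 0.87 [171. 292.  32.  22.] [0.4236 0.0158 0.03  ]
filter 0.77 [220.  85.  67.  58.] [0.4905 0.2397 0.03  ]
bar_end 0.7 [386. 301.  31.  38.] [0.6612 0.0306 0.069 ]
```

View pics/w1.png

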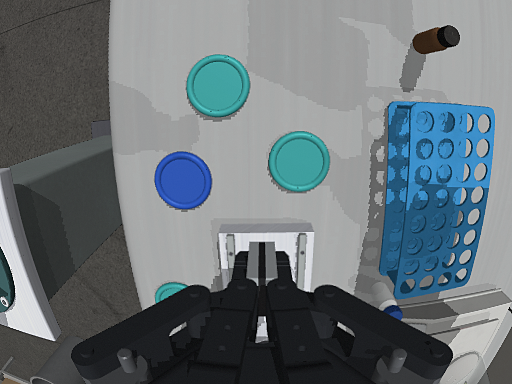

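The wrist view shows the left end of the cell at row ≈224–232, columns 219–314, with the shut fingertips at ≈(262,245). The turquoise disc is clear of the path, as are the rack and the bottle.

```bash
python3 - <<'E'
from h import *
import pickle
o=pickle.load(open('o1.pkl','rb'))
for p in((219,224),(314,223)): print(wat(*p,.032,o),wat(*p,.024,o))
print(wat(262,243,.159,o))
E
```

```text
[0.4862 0.1056 0.032 ] [0.4849 0.102  0.024 ]
[0.5814 0.1068 0.032 ] [0.5829 0.1033 0.024 ]
[0.5287 0.1506 0.159 ]
```

>>> {"op": "move_arm", "data": {"offset": [[-0.6,0.2,0.7],[-0.6,0,0.8],[0,0,0.9],[0,0,0.9],[0,0,0.6],[0,0,0.3],[0,0,0.18],[0,0,0]], "dr": [[0,0,0],[0,0,0],[0,0,0],[0,0,0],[0,0,0],[0,0,0],[0,0,0],[0,0,0]], "fingers": [1,1,1,1,1,1,1,1]}}

```text
t: 4.85
tcp_pos: [0.5336, 0.1049, 0.0281]
eef_rot: [0.706, 0.708, 0.0, 0.0]
contact_force: [0.1, -0.9, 0.5]
finger_gap: -0.0001
grasp_force: 0.0
```

>>> {"op": "move_arm", "data": {"offset": [[-0.4,0,0],[-0.4,0,0],[-0.4,0,0],[-0.4,0,0],[-0.4,0,0],[-0.4,0,0],[-0.4,0,0],[-0.3,0,0]], "dr": [[0,0,0],[0,0,0],[0,0,0],[0,0,0],[0,0,0],[0,0,0],[0,0,0],[0,0,0]], "fingers": [1,1,1,1,1,1,1,1]}}

```text
t: 5.85
tcp_pos: [0.5336, 0.0108, 0.0279]
eef_rot: [0.707, 0.708, -0.0, 0.0]
contact_force: [-0.1, 0.0, 0.3]
finger_gap: -0.0001
grasp_force: 0.3
```

>>> {"op": "move_arm", "data": {"offset": [[-0.15,0,0],[-0.15,0,0],[-0.15,0,0],[-0.1,0,0],[-0.1,0,0],[0,0,0]], "dr": [[0,0,0],[0,0,0],[0,0,0],[0,0,0],[0,0,0],[0,0,0]], "fingers": [1,1,1,1,1,1]}}

```text
t: 6.6
tcp_pos: [0.5336, -0.0081, 0.0279]
eef_rot: [0.707, 0.708, -0.0, 0.0]
contact_force: [-0.6, -0.7, 0.3]
finger_gap: -0.0001
grasp_force: 0.0
```

```bash
python3 - <<'E'
from h import *
import pickle
o=ctrl.get_obs(); b=ctrl.read_camera('side'); a=ctrl.read_camera('wrist'); pickle.dump(o,open('o2.pkl','wb'))
print(o['tcp_pos'],o['contact_force'])
b=cv2.resize(b[190:340,220:400],None,fx=3.4,fy=3.4,interpolation=3)
cv2.imwrite('pics/s2.png',b[:,:,::-1]); cv2.imwrite('pics/w2.png',a[:,:,::-1])
for r in ctrl.regions_of('wrist','filter')[:5]: print(round(r['conf'],2),np.round(r['rect']),wat(*r['rect'][:2],.03,o))
E
```

```text
[ 0.53360695 -0.0080533   0.02789948] [-0.60934679 -0.66458076  0.30014885]
0.74 [324.   6.  47.  11.] [0.5642 0.1228 0.03  ]
0.69 [106. 246.  77.  82.] [ 0.4423 -0.0033  0.03  ]
0.67 [262. 304.  81.  40.] [ 0.5349 -0.0409  0.03  ]
0.62 [115.  26.  90.  52.] [0.4607 0.1181 0.03  ]
```

View pics/s2.png

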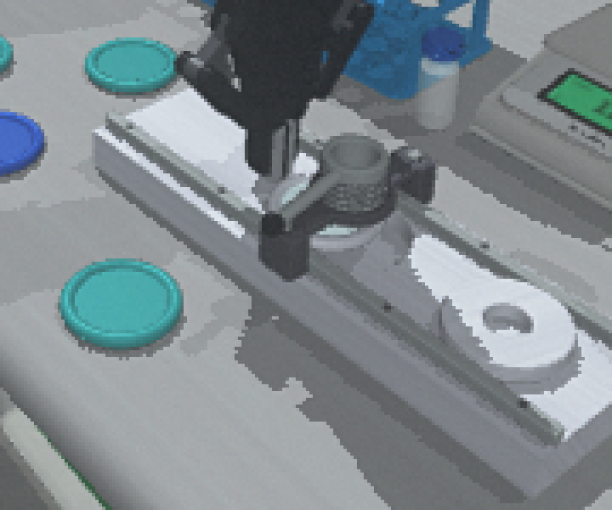

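The side crop shows the filter partly under the bridge ahead of the fingertip, at ≈(335,235), with the open barrel edge still showing on the right at ≈(395,240). I'll push on slowly.

>>> {"op": "move_arm", "data": {"offset": [[-0.1,0,0],[-0.1,0,0],[-0.1,0,0],[-0.1,0,0],[-0.1,0,0],[0,0,0]], "dr": [[0,0,0],[0,0,0],[0,0,0],[0,0,0],[0,0,0],[0,0,0]], "fingers": [1,1,1,1,1,1]}}

```text
t: 7.5
tcp_pos: [0.5336, -0.0232, 0.0279]
eef_rot: [0.707, 0.707, -0.0, 0.0]
contact_force: [0.3, -0.0, -0.6]
finger_gap: 0.0
grasp_force: 0.0
```

```bash
python3 - <<'E'
from h import *
o=ctrl.get_obs(); b=ctrl.read_camera('side')
print(o['tcp_pos'],o['contact_force'])
b=cv2.resize(b[200:310,260:400],None,fx=4.5,fy=4.5,interpolation=3)
cv2.imwrite('pics/s3.png',b[:,:,::-1])
E
```

```text
[ 0.5335712  -0.0232399   0.02789309] [ 0.33876294 -0.03527177 -0.55860984]
```

View pics/s3.png

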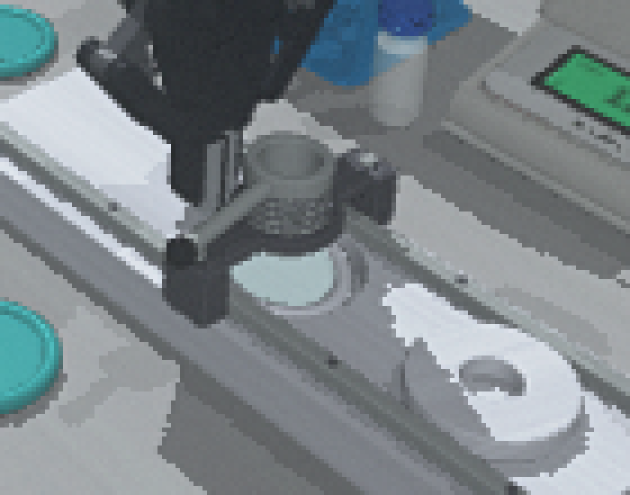

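```bash
python3 - <<'E'
from h import *
g=lambda x,y:(260+(x+.5)/4.5-.5,200+(y+.5)/4.5-.5)
for p in((300,313),(352,285),(345,250)):
  for z in(.018,.032): print('rim',p,z,at('side',*g(*p),z)[:2])
for p in((366,275),(362,255),(330,312)): print('bore',p,at('side',*g(*p),.024)[:2])
E
```

```text
rim (300, 313) 0.018 [ 0.5235 -0.0915]
rim (300, 313) 0.032 [ 0.5104 -0.1025]
rim (352, 285) 0.018 [ 0.5523 -0.0924]
rim (352, 285) 0.032 [ 0.5384 -0.1034]
rim (345, 250) 0.018 [ 0.5667 -0.0754]
rim (345, 250) 0.032 [ 0.5524 -0.0869]
bore (366, 275) [ 0.5554 -0.0963]
bore (362, 255) [ 0.5636 -0.0867]
bore (330, 312) [ 0.5275 -0.103 ]
```

>>> {"op": "move_arm", "data": {"offset": [[-0.08,0,0],[-0.08,0,0],[0,0,0]], "dr": [[0,0,0],[0,0,0],[0,0,0]], "fingers": [1,1,1]}}

```text
t: 7.92
tcp_pos: [0.5337, -0.0278, 0.0279]
eef_rot: [0.707, 0.708, -0.0, 0.0]
contact_force: [0.0, -0.8, 0.4]
finger_gap: 0.0
grasp_force: 0.0
```

```bash
python3 - <<'E'
from h import *
o=ctrl.get_obs(); b=ctrl.read_camera('side')
print(o['tcp_pos'],o['contact_force'])
b=cv2.resize(b[200:310,260:400],None,fx=4.5,fy=4.5,interpolation=3)
old=cv2.imread('pics/s3.png')[:,:,::-1]
cv2.imwrite('pics/s4.png',np.vstack([x[150:340,170:450,::-1] for x in(old,b)]))
E
```

```text
[ 0.53367385 -0.02783384  0.02793362] [ 0.04688442 -0.82110034  0.37749858]
```

View pics/s4.png

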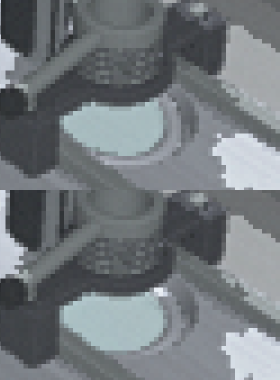

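>>> {"op": "move_arm", "data": {"offset": [[0.5,0,0],[0.8,0,-0.6],[0.5,0,-1],[0,0,-1],[0,0,-0.8],[0,0,0]], "dr": [[0,0,0],[0,0,0],[0,0,0],[0,0,0],[0,0,0],[0,0,0]], "fingers": [1,1,1,1,1,1]}}

```text
t: 8.72
tcp_pos: [0.5347, 0.0282, 0.1314]
eef_rot: [0.706, 0.708, 0.002, 0.001]
contact_force: [0.9, 0.1, -0.7]
finger_gap: -0.0001
grasp_force: 0.0
```

```bash
python3 - <<'E'
from h import *
from scipy.optimize import least_squares
o=ctrl.get_obs(); b=ctrl.read_camera('side'); print(o['tcp_pos'])
cv2.imwrite('pics/side5.png',b[:,:,::-1])
for r in ctrl.regions_of('side','filter'):
  print(round(r['conf'],2),np.round(r['rect']))
  if abs(r['rect'][0]-325)<25 and abs(r['rect'][1]-260)<25:
    m=r['mask']; np.save('m5.npy',m)
    E=[]
    for c in range(m.shape[1]):
      y=np.where(m[:,c])[0]
      if len(y): E.append((c,y.max()+.5))
    E=np.array(E); print(E.tolist())
    for z in(.018,.032):
      P=np.array([at('side',*e,z)[:2] for e in E])
      s=least_squares(lambda p:np.hypot(*(P-p).T)-.032,[.534,-.066],loss='soft_l1',f_scale=.001); print(z,s.x,np.sqrt(np.mean(s.fun**2)))
b=cv2.resize(b[200:310,260:400],None,fx=4.5,fy=4.5,interpolation=3)
cv2.imwrite('pics/s5.png',b[:,:,::-1])
E
```

```text
[0.53471223 0.02816385 0.1314493 ]
0.94 [217. 230.  35.  23.]
0.9 [208. 207.  24.  15.]
0.82 [328. 262.  26.  18.]
[[311.0, 262.5], [312.0, 263.5], [313.0, 264.5], [314.0, 265.5], [315.0, 265.5], [316.0, 266.5], [317.0, 267.5], [318.0, 267.5], [319.0, 268.5], [320.0, 268.5], [321.0, 269.5], [322.0, 269.5], [323.0, 269.5], [324.0, 269.5], [325.0, 269.5], [326.0, 269.5], [327.0, 269.5], [328.0, 269.5], [329.0, 269.5], [330.0, 269.5], [331.0, 268.5], [332.0, 268.5], [333.0, 268.5], [334.0, 268.5], [335.0, 267.5], [336.0, 267.5], [337.0, 266.5], [338.0, 265.5], [339.0, 264.5]]
0.018 [ 0.54414633 -0.06752229] 0.0013317596934742542
0.032 [ 0.53123913 -0.07844066] 0.0014218899246373
0.65 [259. 208.  29.  15.]
0.56 [254. 280.  32.  27.]
0.19 [169. 173.  12.  18.]
```

View pics/s5.png

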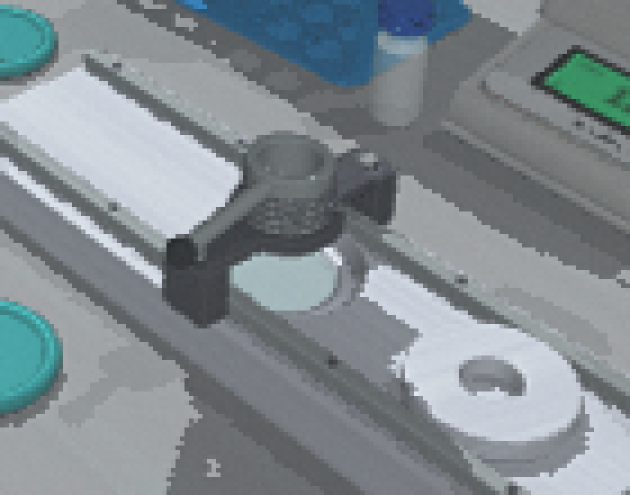

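The crop shows the filter sunk in the bore: the pane's near edge meets the deck line at ≈(300,308) with no rim standing proud. Now the spacer.

>>> {"op": "move_arm", "data": {"offset": [[-1,0,0],[-1,0,0],[-1,0,0],[-1,0,0],[-1,0,0],[-1,0,0],[-1,0,0],[-1,0,0]], "dr": [[0,0,0],[0,0,0],[0,0,0],[0,0,0],[0,0,0],[0,0,0],[0,0,0],[0,0,0]], "fingers": [1,1,1,1,1,1,1,1]}}

```text
t: 9.82
tcp_pos: [0.5331, -0.2137, 0.1283]
eef_rot: [0.706, 0.708, -0.0, -0.001]
contact_force: [-0.1, 0.1, 0.2]
finger_gap: 0.0003
grasp_force: 0.0
```

>>> {"op": "move_arm", "data": {"offset": [[-0.8,0,0],[-0.5,0,0.3],[0,0,0.8],[0,0,0.9],[0,0,0.8],[0,0,0.4],[0,0,0.24],[0,0,0]], "dr": [[0,0,0],[0,0,0],[0,0,0],[0,0,0],[0,0,0],[0,0,0],[0,0,0],[0,0,0]], "fingers": [1,1,1,1,1,1,1,1]}}

```text
t: 10.82
tcp_pos: [0.534, -0.2523, 0.0264]
eef_rot: [0.706, 0.708, -0.0, -0.0]
contact_force: [0.7, -0.6, 0.2]
finger_gap: 0.0004
grasp_force: 0.0
```

>>> {"op": "move_arm", "data": {"offset": [[0.5,0.05,-0.05],[0.6,0,0],[0.6,0,0],[0.6,0,0],[0.6,0,0],[0.5,0,0],[0.5,0,0],[0.3,0,0]], "dr": [[0,0,0],[0,0,0],[0,0,0],[0,0,0],[0,0,0],[0,0,0],[0,0,0],[0,0,0]], "fingers": [1,1,1,1,1,1,1,1]}}

```text
t: 11.82
tcp_pos: [0.5353, -0.1253, 0.0282]
eef_rot: [0.706, 0.708, 0.0, -0.0]
contact_force: [0.1, -0.3, 0.0]
finger_gap: 0.0
grasp_force: 0.3
```

>>> {"op": "move_arm", "data": {"offset": [[0.1,0,0],[0.1,0,0],[0.1,0,0],[0.08,0,0],[0.08,0,0],[0,0,0]], "dr": [[0,0,0],[0,0,0],[0,0,0],[0,0,0],[0,0,0],[0,0,0]], "fingers": [1,1,1,1,1,1]}}

```text
t: 12.58
tcp_pos: [0.5352, -0.1123, 0.0282]
eef_rot: [0.706, 0.708, 0.0, -0.0]
contact_force: [-0.2, -0.2, 0.3]
finger_gap: -0.0002
grasp_force: 0.0
```

>>> {"op": "move_arm", "data": {"offset": [[0.06,0,0],[0.06,0,0],[0.05,0,0],[0,0,0]], "dr": [[0,0,0],[0,0,0],[0,0,0],[0,0,0]], "fingers": [1,1,1,1]}}

```text
t: 13.08
tcp_pos: [0.5353, -0.1073, 0.0282]
eef_rot: [0.706, 0.708, 0.0, -0.0]
contact_force: [0.2, -0.1, -0.1]
finger_gap: -0.0002
grasp_force: 0.0
```

>>> {"op": "move_arm", "data": {"offset": [[-0.5,0,0],[-0.8,0,-0.6],[-0.8,0,-1],[-0.5,0,-1],[0,0,-0.8],[0,0,0]], "dr": [[0,0,0],[0,0,0],[0,0,0],[0,0,0],[0,0,0],[0,0,0]], "fingers": [1,1,1,1,1,1]}}

```text
t: 13.82
tcp_pos: [0.5364, -0.1878, 0.132]
eef_rot: [0.707, 0.707, 0.001, 0.002]
contact_force: [0.0, 0.8, 0.7]
finger_gap: 0.0001
grasp_force: 0.0
```

```bash
python3 - <<'E'
from h import *
o=ctrl.get_obs(); b=ctrl.read_camera('side'); a=ctrl.read_camera('wrist'); t=ctrl.read_camera('top'); print(o['tcp_pos'])
b=cv2.resize(b[200:300,270:400],None,fx=3,fy=3,interpolation=3)
t=cv2.resize(t[170:250,280:410],None,fx=3,fy=3,interpolation=3)
w=np.vstack([b,t]); a=a[100:,60:460]; 
h=w.shape[0]; w2=np.zeros((max(h,a.shape[0]),390+400,3),np.uint8); w2[:h,:390]=w; w2[:a.shape[0],390:]=a
cv2.imwrite('pics/c6.png',w2[:,:,::-1])
E
```

```text
[ 0.53644676 -0.18775548  0.13202299]
```

View pics/c6.png

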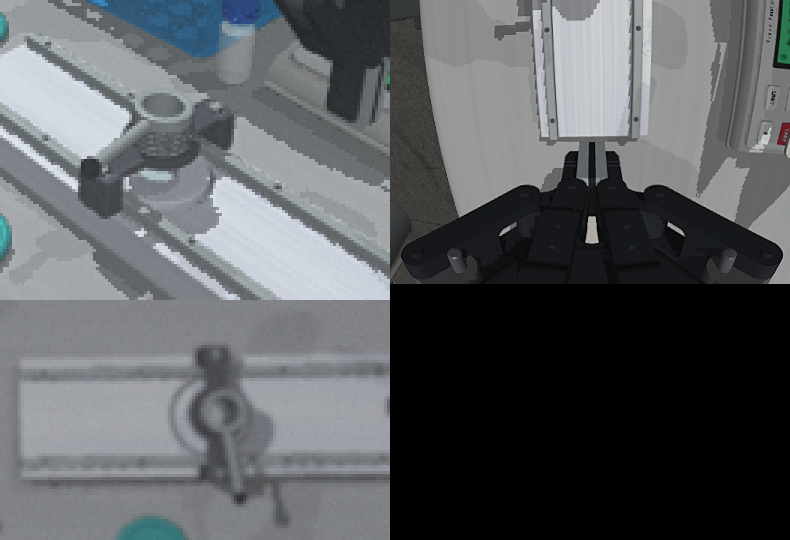

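The composite shows the spacer under the bridge, with the pane seen through its hole at ≈(155,175) and its crescent in the barrel in the top view at ≈(185,410). I'll check its height numerically.

```bash
python3 - <<'E'
from h import *
from scipy.optimize import least_squares
b=ctrl.read_camera('side')
for r in ctrl.regions_of('side','spacer'):
  print(round(r['conf'],2),np.round(r['rect']))
def proj(P):
  k=ctrl.get_calibration('side');T=np.linalg.inv(np.array(k['extrinsics']));q=P@T[:3,:3].T+T[:3,3]
  return np.c_[k['cx']-k['fx']*q[:,0]/q[:,2],k['cy']+k['fy']*q[:,1]/q[:,2]]
s=7;x0,y0=290,220
im=cv2.resize(b[220:290,290:370],None,fx=s,fy=s,interpolation=3)[:,:,::-1].copy()
im2=im.copy()
th=np.linspace(0,2*np.pi,120)
for (c,z,col,rad) in((-.068,.028,(0,0,255),.032),(-.066,.034,(0,255,0),.032),(-.068,.024,(255,0,0),.034)):
  P=np.c_[.5345+rad*np.cos(th),c+rad*np.sin(th),np.full(120,z)]
  for u,v in proj(P):
    cv2.circle(im2,(int((u-x0+.5)*s),int((v-y0+.5)*s)),1,col,-1)
cv2.imwrite('pics/z.png',cv2.resize(np.vstack([im[150:440],im2[150:440]]),None,fx=1,fy=1))
E
```

```text
0.66 [326. 260.  23.  17.]
```

View pics/z.png

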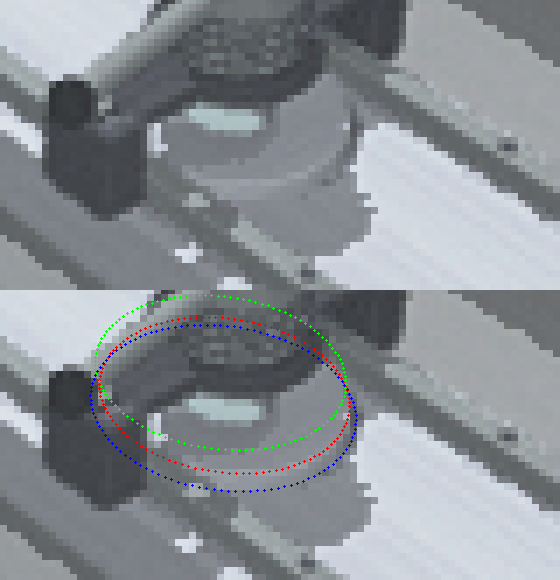

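The overlay shows the spacer's top edge on the red circle (z = 28 mm, i.e. 4 mm above the deck), and the bore rim on the blue one. So the spacer is seated and the axis is at ≈(0.5345,−0.068). Now the bar.

>>> {"op": "move_arm", "data": {"offset": [[0.7,-0.4,0],[0.7,-0.4,0],[0.7,-0.4,0.2],[0.7,-0.4,0.6],[0,0,0.8],[0,0,0.5],[0,0,0.3],[0,0,0]], "dr": [[0,0,0],[0,0,0],[0,0,0],[0,0,0],[0,0,0],[0,0,0],[0,0,0],[0,0,0]], "fingers": [1,1,1,1,1,1,1,1]}}

```text
t: 15.08
tcp_pos: [0.4871, -0.102, 0.0576]
eef_rot: [0.707, 0.708, -0.0, -0.0]
contact_force: [-0.7, -0.9, 0.1]
finger_gap: 0.0001
grasp_force: 0.0
```

```bash
python3 - <<'E'
from h import *
o=ctrl.get_obs(); p=np.array(o['tcp_pos']); print(p,o['contact_force'])
psi=np.array([3.6,3.4,3.2,3.0,2.8,2.6,2.4,2.2,2.0,1.9,1.8,1.75,1.7,1.65,1.6])
z=np.interp(psi,[1.6,2.3,3.0,3.8],[.052,.055,.059,.059])
for s,zz in zip(psi,z):
  q=np.array([.5345+.058*np.cos(s),-.068+.058*np.sin(s),zz]); d=(q-p)/.03
  print(s,'tool',np.round([d[1],d[0],-d[2]],2),np.round(q,4)); p=q
E
```

```text
[ 0.4871047  -0.10200444  0.05761231] [-0.72731873 -0.9432427   0.14887836]
3.6 tool [ 0.28 -0.15 -0.05] [ 0.4825 -0.0937  0.059 ]
3.4 tool [ 0.36 -0.14 -0.  ] [ 0.4784 -0.0828  0.059 ]
3.2 tool [ 0.38 -0.06 -0.  ] [ 0.4766 -0.0714  0.059 ]
3.0 tool [ 0.39  0.02 -0.  ] [ 0.4771 -0.0598  0.059 ]
2.8 tool [0.37 0.09 0.04] [ 0.4799 -0.0486  0.0579]
2.6 tool [0.35 0.16 0.04] [ 0.4848 -0.0381  0.0567]
2.4 tool [0.31 0.23 0.04] [ 0.4917 -0.0288  0.0556]
2.2 tool [0.26 0.29 0.03] [ 0.5004 -0.0211  0.0546]
2.0 tool [0.19 0.33 0.03] [ 0.5104 -0.0153  0.0537]
1.9 tool [0.07 0.18 0.01] [ 0.5157 -0.0131  0.0533]
1.8 tool [0.05 0.19 0.01] [ 0.5213 -0.0115  0.0529]
1.75 tool [0.02 0.09 0.01] [ 0.5242 -0.0109  0.0526]
1.7 tool [0.01 0.1  0.01] [ 0.527  -0.0105  0.0524]
1.65 tool [0.01 0.1  0.01] [ 0.5299 -0.0102  0.0522]
1.6 tool [0.01 0.1  0.01] [ 0.5328 -0.01    0.052 ]
```

>>> {"op": "move_arm", "data": {"offset": [[0.28,-0.15,-0.05],[0.36,-0.14,0],[0.38,-0.06,0],[0.39,0.02,0],[0.37,0.09,0.04],[0.35,0.16,0.04],[0,0,0]], "dr": [[0,0,0],[0,0,0],[0,0,0],[0,0,0],[0,0,0],[0,0,0],[0,0,0]], "fingers": [1,1,1,1,1,1,1]}}

```text
t: 15.95
tcp_pos: [0.4851, -0.036, 0.0571]
eef_rot: [0.706, 0.709, 0.0, -0.001]
contact_force: [-0.4, -0.5, 0.3]
finger_gap: -0.0002
grasp_force: 0.0
```

```bash
python3 - <<'E'
from h import *
o=ctrl.get_obs(); print(o['tcp_pos'],o['contact_force'])
for c in('side','top'):
  b=ctrl.read_camera(c)
  cv2.imwrite('pics/%s7.png'%c,b[:,:,::-1])
  for r in ctrl.regions_of(c,'bar_end')[:3]: print(c,round(r['conf'],2),np.round(r['rect']),at(c,r['rect'][0],r['rect'][1],.06))
E
```

```text
[ 0.48511176 -0.03595388  0.05709914] [-0.37266667 -0.45851219  0.34887475]
side 0.81 [317. 247.  30.  22.] [ 0.5146 -0.074   0.06  ]
top 0.57 [343. 215.  27.  23.] [ 0.5167 -0.0438  0.06  ]
```

>>> {"op": "move_arm", "data": {"offset": [[0.31,0.23,0.04],[0.26,0.29,0.04],[0.19,0.33,0.04],[0.07,0.18,0.02],[0,0,0]], "dr": [[0,0,0],[0,0,0],[0,0,0],[0,0,0],[0,0,0]], "fingers": [1,1,1,1,1]}}

```text
t: 16.77
tcp_pos: [0.5166, -0.0121, 0.053]
eef_rot: [0.706, 0.708, 0.0, 0.0]
contact_force: [0.1, -0.3, 0.0]
finger_gap: -0.0004
grasp_force: 0.0
```

>>> {"op": "move_arm", "data": {"offset": [[0.03,0.1,0],[0.03,0.1,0],[0,0,0]], "dr": [[0,0,0],[0,0,0],[0,0,0]], "fingers": [1,1,1]}}

```text
t: 17.15
tcp_pos: [0.5205, -0.0113, 0.0529]
eef_rot: [0.707, 0.708, -0.001, -0.001]
contact_force: [-3.1, -1.2, 0.8]
finger_gap: -0.0
grasp_force: 1.4
```

>>> {"op": "move_arm", "data": {"offset": [[0.01,0.1,0.01],[0,0.1,0],[0,0,0]], "dr": [[0,0,0],[0,0,0],[0,0,0]], "fingers": [1,1,1]}}

```text
t: 17.52
tcp_pos: [0.5241, -0.0111, 0.0526]
eef_rot: [0.707, 0.707, -0.002, -0.003]
contact_force: [-6.4, -2.5, 6.1]
finger_gap: -0.0001
grasp_force: 4.2
```

>>> {"op": "move_arm", "data": {"offset": [[0,0.1,0],[0,0.1,0],[0,0,0]], "dr": [[0,0,0],[0,0,0],[0,0,0]], "fingers": [1,1,1]}}

```text
t: 17.9
tcp_pos: [0.527, -0.0111, 0.0524]
eef_rot: [0.707, 0.707, -0.004, -0.005]
contact_force: [-10.9, -1.7, 9.6]
finger_gap: 0.0004
grasp_force: 6.7
```

>>> {"op": "move_arm", "data": {"offset": [[0,-0.4,0],[0,-0.6,0],[0.3,-0.3,-0.5],[0.5,0,-1],[0.5,0,-1],[0.8,0,-0.5],[1,0,0],[0,0,0]], "dr": [[0,0,0],[0,0,0],[0,0,0],[0,0,0],[0,0,0],[0,0,0],[0,0,0],[0,0,0]], "fingers": [1,1,1,1,1,1,1,1]}}

```text
t: 18.9
tcp_pos: [0.496, 0.0864, 0.1441]
eef_rot: [0.704, 0.71, 0.002, 0.001]
contact_force: [0.1, 0.2, 0.1]
finger_gap: 0.0
grasp_force: 0.0
```

```bash
python3 - <<'E'
from h import *
o=ctrl.get_obs(); print(o['t'],o['tcp_pos'],o['contact_force'])
for c in('side','top'):
  b=ctrl.read_camera(c); cv2.imwrite('pics/%s8.png'%c,b[:,:,::-1])
  for r in ctrl.regions_of(c,'bar_end')[:2]:
    m=np.argwhere(r['mask']); e=m[m[:,1]<=m[:,1].min()+5].mean(0) # left end: ball
    print(c,round(r['conf'],2),np.round(r['rect']),e,at(c,e[1],e[0],.0575))
  # dark pixels near the expected ball
  g=b.max(2); k=ctrl.get_calibration(c);T=np.linalg.inv(np.array(k['extrinsics']))
  q=T[:3,:3]@[.545,.001,.0575]+T[:3,3]; u,v=int(k['cx']-k['fx']*q[0]/q[2]),int(k['cy']+k['fy']*q[1]/q[2])
  w=g[v-9:v+10,u-10:u+11]; d=np.argwhere(w<w.min()+25)
  print('dark',w.min(),len(d),at(c,u-10+d[:,1].mean(),v-9+d[:,0].mean(),.0575))
E
```

```text
18.9 [0.49596132 0.08643908 0.14413459] [0.12812626 0.19308129 0.0728003 ]
side 0.72 [315. 244.  34.  37.] [224.5        300.59090909] [ 0.5419 -0.0026  0.0575]
dark 53 20 [0.542  0.0028 0.0575]
top 0.68 [353. 209.   9.   8.] [206.09090909 353.54545455] [ 0.5376 -0.0694  0.0575]
dark 54 394 [0.5472 0.0023 0.0575]
```

```bash
python3 - <<'E'
from station import ctrl
print(ctrl.finish_job())
E
```

```text
the job is handed in; nothing more can be done
None
```

The job is handed in: the filter and then the spacer are seated in the barrel, and the ring is screwed down to about 2.1 rad after an 11 N push at the bar. The vial, bottle and pot were not approached. I judged the clamping from the bar's final position and that push, and no verdict came back.

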